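# Sleeve, then cap, on the roaster's stirrer shaft

## Robot

A 7-joint arm with a two-finger parallel gripper is mounted at the origin on the work surface. World frame = base frame: x ahead of the robot, y to its left, z up, the work surface at z = 0. Lengths are in m, angles in rad, forces in N, time in s.
With the tool pointing down it reaches from about 0.4 to 0.85 m from the base axis. Payload 4.5 kg.
Tool frame: the origin (TCP) lies midway between the tips of the shut fingers; the grasp point (between the pads) lies 19 mm behind it; y points along the fingers, z is the direction in which the jaws open and shut, and the axes are right-handed (so a half turn about y gives the same grasp; the last joint's range is limited). The gripper opens to 88 mm and grips with 3 to 60 N. Pads are 18 mm wide; open, the fingers measure 123 mm over their backs; the gripper's body (75 mm by 187 mm) begins 45 mm behind the grasp point.
Start: joints at [-1.083, 0.689, -0.195, 1.565, 0.157, 0.902, -0.215], TCP at [0.274, 0.562, 0.239] pointing down, gripper open.
Joint ranges: [-3.01, 3.01], [-0.46, 2.08], [-1.47, 1.51], [0.13, 2.56], [-1, 4.14], [0.04, 2.09], [-2.66, 2.66]. Speed limits (rad/s): [2.57, 2.57, 3.14, 3.14, 3.14, 3.14, 3.14].

## Interface

Orientations are given as a unit quaternion [x, y, z, w].
In Python, from plant import r, snapshot, get_calibration, job, boxes_of gives the robot as it stands. The module is installed in compiled form; this text tells all that it offers.
- The arm moves only by the shell command python3 -m handwheel 'ROWS' [OPENING] [FORCE]. ROWS is JSON, a list that holds one entry, the list of rows, each a list of 6 numbers: the shift along the tool's x, y, z as a fraction of full scale, then the turn, a rotation vector about the tool's x, y, z as a fraction of full scale. In form: [[[x, y, z, wx, wy, wz], ...]]. A call has 1 to 12 rows; each row is the pose to reach, as a shift and turn from the pose commanded when the call began, along the tool's axes at that moment, turning the shorter way round; what a row does not reach only later rows make up. Full scale, the value 1, is 100 cm for a shift and 180 degrees for a turn. A row lasts 1/12 s, in which the tool goes at most 41.7 mm and 7.16 degrees, less where a joint would pass 70% of its speed; a pose out of reach is approached as far as the arm can. A call with a number of a shift or a turn outside -1 to 1 is refused whole. A call with a gripper value outside its range is refused whole. OPENING is the opening, from -1 (shut) to 1 (fully open), set as the call begins (- or left out, the last holds). The fingers move at their own pace and stop on an object; FORCE is the grip in N (left out, the last holds). Time passes only in rows, so rows that repeat a pose let the fingers close. It gives the time, the measured TCP pose, the force and the opening at its end, in the units of the state.
- r.get_state(): the state, without advancing time (a new reading comes with each control period).
- snapshot(name): name is "scene" or "top"; returns the picture (480x640x3 uint8, red, green, blue); there is no depth.
- get_calibration(name): a dict with "fx", "fy", "cx", "cy" (pixels), "k1" (the pictures are not rectified: a ray, as slopes to the right and down, at radius r is drawn at 1 + k1 r^2 times it, then the intrinsics apply), "T" (4x4, takes a point from camera to world coordinates). Camera axes: x right, y down, z forward; pixel columns grow to the right and rows downward; lengths in m; the calibration is good to about 2 mm. A picture is of the moment at which its call begins. get_calibration takes no time and is no camera call.
- job.finish_job(): hands the job in, once; it reports no verdict.
Trained networks look in the newest picture that a camera, given by its name, has taken for a name from the list of things; names that differ only in an ending like _2 or _b are one class to them, and where a whole thing is asked for, a point or a joint stands for the part that bears it (a point fixed in the world has none). Each returns a list of dicts, best first, with "confidence" (0 to 1); they miss things now and then, are a little off and sometimes report something else, mostly with a low value. They report only what shows in the picture. A call takes as long as a camera call.
- boxes_of(thing, camera): "bbox" ([left, top, right, bottom] in pixels, round what is visible of it).
The state is a dict: "clock": time; "q": joint angles; "qd": joint speeds; "joint_torque": joint torques, N m; "tool_pos": TCP position; "eef_rot": TCP orientation; "contact_force": force on the tool from outside, world axes, zero at the start; "moment": the same for the moment, N m; "opening": opening from 0.0 (shut) to 1.0 (fully open).
Only numpy, scipy, OpenCV 4.12 (cv2) and the standard library are available. Lean on these libraries where they do the work, as an engineer would, in place of code of your own. Each camera call takes 0.05 s, during which the arm holds its last target. There are 200 camera calls.

## Task

Put the stirrer drive of the coffee roaster back together: slide the tall spacer sleeve (not the low ring) over the upright shaft of the gear unit until it sits fully down on the seat, then set the blind cap over the shaft so that it sits fully home and upright on top of the sleeve. Lower both parts gently instead of dropping them, let go of them, and leave the low ring, the tin, the wrench and the trier where they are.

Things in the scene. Friction and masses are not known exactly. Their poses are not given: they have to be found in the camera images.
- gear_unit: Fixed gear unit of the cooling-tray stirrer. Black housing 140 x 110 mm (x, y), top 62 mm above the bench, on a black foot plate 160 x 130 x 8 mm; a grey round motor, 66 mm in diameter (69 mm over its fins, top at most 69 mm above the bench), runs along its +x axis from 70 to 250 mm. A plain steel shaft stands upright in the middle of the housing. Origin: on the bench under the shaft; z up.
- seat (a point): Centre of the flat round steel seat (72 mm in diameter, 68 mm above the bench) at the foot of the upright shaft, on the shaft's axis, z up. The shaft is 18 mm in diameter and rises 56 mm above the seat; its last 12 mm taper to 8 mm.
- sleeve: Loose tall spacer sleeve: a plain steel tube, outer diameter 56 mm, hole 38 mm right through, 34 mm tall, 0.14 to 0.28 kg, standing on the bench. Both ends alike. Origin: centre of its underside; z up along its axis. It fits the shaft with 10 mm of play all round.
- cap: Loose steel blind cap, 0.21 to 0.42 kg, standing on the bench: a round skirt of outer diameter 56 mm and 40 mm tall, open below with a bore of 38 mm, 30 mm deep, closed above; on top a solid round boss 30 mm in diameter and 34 mm tall to hold it by (74 mm over all). Origin: centre of its underside (the skirt's rim); z up. Home, its rim rests on the top of the sleeve and the end of the shaft stands inside its bore without touching its end.
- low_ring: Bystander, not to be used: loose steel ring like the sleeve (outer diameter 56 mm, hole 38 mm) but only 14 mm tall, lying flat on the bench. Origin: centre of its underside.
- tin: Bystander: closed tin with a pale label and a white lid, 70 mm in diameter, 90 mm tall, standing. Origin: centre of its underside.
- wrench: Bystander: steel wrench 180 mm long, lying along its x axis, handle to -x.
- trier: Bystander: bean sampling trier lying on the bench, a narrow brass trough (130 mm, along its +x) with a dark wooden handle (100 mm, along -x), about 30 mm wide and 22 mm high. Origin: where handle and trough meet, underside.

How it is judged:
By the outcome, as a careful person would: the job done as asked, in the order asked, and still so for the second after the job is handed in, with the robot touching nothing.
It also fails if it takes over 54 s, if anything falls off the work surface, if the arm or the gripper's body presses on something with over 40 N, if the wrist force passes 120 N, or if a joint passes its speed limit or range.

## Working session

There is one attempt and no reset: what is moved stays moved. The work goes in short steps, Python scripts to look and compute and a shell command to move; the robot and the scene stay as the last step left them, time stands still between calls to the robot, and variables do not carry over. Pictures are saved under pics/ and viewed, about 8 in all and at most 12, crops included, and the job is handed in when it is done.

```bash
mkdir -p pics
cat > h.py <<'E'
import numpy as np, cv2
from plant import r, snapshot, get_calibration, job, boxes_of
from scipy.spatial.transform import Rotation as R
def ray(cam,u,v):
    c=get_calibration(cam);K=np.array([[c['fx'],0,c['cx']],[0,c['fy'],c['cy']],[0,0,1.]])
    p=cv2.undistortPoints(np.array([[[u,v]]],float),K,np.array([c['k1'],0,0,0.]))[0,0]
    T=np.array(c['T']);return T[:3,3],T[:3,:3]@np.array([p[0],p[1],1])
def at(cam,u,v,z):
    o,d=ray(cam,u,v);return o+d*(z-o[2])/d[2]
def proj(cam,P):
    c=get_calibration(cam);T=np.linalg.inv(np.array(c['T']));K=np.array([[c['fx'],0,c['cx']],[0,c['fy'],c['cy']],[0,0,1.]])
    return cv2.projectPoints(np.atleast_2d(np.array(P,float)),cv2.Rodrigues(T[:3,:3])[0],T[:3,3],K,np.array([c['k1'],0,0,0.]))[0][:,0]
def save(im,n): cv2.imwrite('pics/'+n,im[:,:,::-1])
E
python3 - <<'E'
from h import *
s=r.get_state();print({k:np.round(s[k],3).tolist() for k in ['clock','tool_pos','eef_rot','opening','contact_force']});print(R.from_quat(s['eef_rot']).as_matrix().round(3))
for cam in ['top','scene']:
    save(snapshot(cam),cam+'0.png');c=get_calibration(cam);print(cam,np.round(c['T'],3).tolist(),c['fx'],c['k1'])
    for t in ['gear_unit','sleeve','cap','low_ring','tin','wrench','trier']:
        print(t,[(np.round(b['bbox']).tolist(),round(b['confidence'],2)) for b in boxes_of(t,cam)[:3]])
E
```

```text
{'clock': 0.0, 'tool_pos': [0.274, 0.561, 0.238], 'eef_rot': [0.69, -0.159, 0.159, -0.688], 'opening': 1.003, 'contact_force': [0.154, -1.339, 0.018]}
[[ 0.899 -0.001  0.438]
 [-0.438 -0.002  0.899]
 [ 0.    -1.    -0.002]]
top [[-0.055, -0.977, 0.207, 0.305], [-0.998, 0.053, -0.016, 0.005], [0.005, -0.208, -0.978, 1.416], [0.0, 0.0, 0.0, 1.0]] 581.1420208564208 -0.16873560635752818
gear_unit [([213.0, 147.0, 271.0, 283.0], 0.67), ([337.0, 147.0, 365.0, 184.0], 0.52)]
sleeve [([376.0, 222.0, 398.0, 244.0], 0.7)]
cap [([416.0, 270.0, 442.0, 292.0], 0.86)]
low_ring [([324.0, 289.0, 347.0, 317.0], 0.56)]
tin [([336.0, 146.0, 366.0, 186.0], 0.96)]
wrench [([129.0, 234.0, 140.0, 308.0], 0.86)]
trier []
scene [[0.696, 0.513, -0.503, 1.066], [0.718, -0.489, 0.495, -0.445], [0.008, -0.705, -0.709, 0.719], [0.0, 0.0, 0.0, 1.0]] 443.46686700707835 0.014631943754434206
gear_unit [([320.0, 183.0, 458.0, 290.0], 0.71)]
sleeve [([232.0, 296.0, 263.0, 327.0], 0.62), ([321.0, 186.0, 459.0, 293.0], 0.59)]
cap [([156.0, 275.0, 185.0, 315.0], 0.75)]
low_ring [([239.0, 228.0, 260.0, 250.0], 0.74)]
tin [([324.0, 306.0, 366.0, 364.0], 0.55)]
wrench [([394.0, 159.0, 449.0, 190.0], 0.68)]
trier [([153.0, 350.0, 191.0, 480.0], 0.94)]
```

View pics/top0.png

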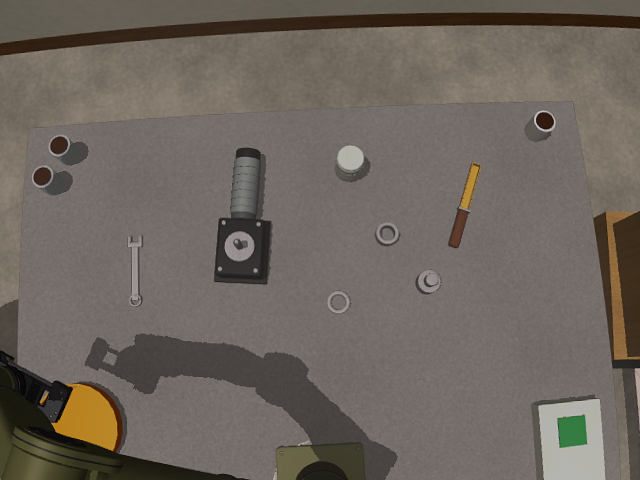

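View pics/scene0.png

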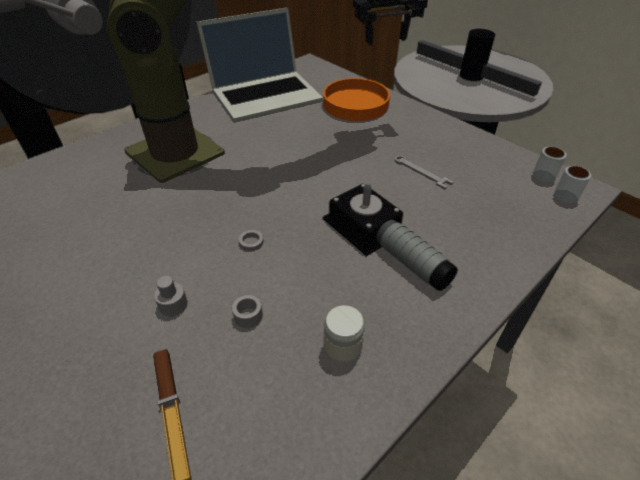

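The top view shows the gear seat at about (240,246), the sleeve at (387,234), the cap at (429,281), the low ring at (339,302) and the tin at (350,160). The scene view agrees: sleeve (247,311), cap (170,296), shaft (366,200).

```bash
cat >> h.py <<'E'
from scipy.optimize import least_squares
A=np.linspace(0,2*np.pi,60)
def circ(x,y,z,rad): return np.c_[x+rad*np.cos(A),y+rad*np.sin(A),0*A+z]
def bb(cam,P):
    p=proj(cam,P);return np.r_[p.min(0),p.max(0)]
mods={'sleeve':[(0,.028),(.034,.028)],'cap':[(0,.028),(.04,.028),(.04,.015),(.074,.015)],'low_ring':[(0,.028),(.014,.028)],'tin':[(0,.035),(.09,.035)]}
def pts(t,x,y): return np.vstack([circ(x,y,z,q) for z,q in mods[t]])
E
python3 - <<'E'
from h import *
im={c:cv2.imread(f'pics/{c}0.png') for c in ['top','scene']}
est={}
B={'sleeve':([376,222,398,244],[232,296,263,327]),'cap':([416,270,442,292],[156,275,185,315]),'low_ring':([324,289,347,317],[239,228,260,250]),'tin':([336,146,366,186],[324,306,366,364])}
for t,(bt,bs) in B.items():
    for nm,cams in (('top',[('top',bt)]),('scene',[('scene',bs)]),('both',[('top',bt),('scene',bs)])):
        f=least_squares(lambda p:np.r_[tuple(bb(c,pts(t,*p))-b for c,b in cams)],[.55,-.1],loss='soft_l1')
        print(t,nm,f.x.round(4),f.fun.round(1))
    est[t]=f.x
# seat: bright disk inside black housing
g=cv2.cvtColor(im['top'],cv2.COLOR_BGR2GRAY)
m=np.zeros_like(g);m[229:265,222:258]=(g[229:265,222:258]>75)*255
n,l,st,ce=cv2.connectedComponentsWithStats(m);k=1+np.argmax(st[1:,4]);print('seat px',st[k],ce[k])
cs,_=cv2.findContours((l==k).astype('uint8'),cv2.RETR_EXTERNAL,cv2.CHAIN_APPROX_NONE);h=cv2.convexHull(cs[0])
e=cv2.fitEllipse(h);print(e,at('top',*e[0],.068).round(4))
est['gear']=at('top',*e[0],.068)[:2]
def draw(cam,cen,w=45,sc=8):
    u,v=np.round(cen).astype(int);o=cv2.resize(im[cam][v-w//2:v+w//2,u-w//2:u+w//2],None,fx=sc,fy=sc,interpolation=cv2.INTER_CUBIC)
    def L(P,col): cv2.polylines(o,[np.round((proj(cam,P)-[u-w//2,v-w//2]+.5)*sc).astype(int)],True,col,1)
    x,y=est['gear']
    L(circ(x,y,.068,.036),(0,0,255));L(circ(x,y,.068,.009),(0,255,0));L(circ(x,y,.124,.004),(0,255,0))
    for t in mods:
        for z,q in mods[t]: L(circ(*est[t],z,q),(0,0,255))
    return cv2.resize(o,(260,260))
out=np.vstack([np.hstack([draw(c,proj(c,[*est[t],.03])[0]) for t in ['sleeve','cap','gear']]) for c in ['top','scene']])
cv2.imwrite('pics/ov.png',out)
E
```

```text
sleeve top [ 0.5993 -0.1976] [-1.2 -1.5  1.1  1.5]
sleeve scene [ 0.5977 -0.1941] [-0.2 -1.9  0.2  1.3]
sleeve both [ 0.5992 -0.1957] [-1.9 -1.5  0.3  1.6 -0.4 -1.   0.   2.3]
cap top [ 0.4736 -0.2906] [ 0.  -1.4 -0.   1.5]
cap scene [ 0.4704 -0.2841] [-2.2 -0.8  3.2  0.6]
cap both [ 0.4703 -0.2885] [-0.7 -0.  -0.7  2.9 -4.3  0.4  1.2  1.9]
low_ring top [ 0.435  -0.0604] [-0.2  2.2  0.1 -2.2]
low_ring scene [ 0.4322 -0.0654] [-2.1  0.2  2.3 -0.2]
low_ring both [ 0.4342 -0.0616] [ 0.4  2.6  0.7 -1.9 -0.3 -0.2  4.2 -0.6]
tin top [ 0.7672 -0.1172] [-0.3  0.7  0.3 -0.8]
tin scene [ 0.7762 -0.1121] [ 0.3 -2.4 -0.3  1.7]
tin both [ 0.7733 -0.1136] [-1.8 -1.6 -1.4 -3.  -1.4 -2.8 -2.2  1.2]
seat px [224 231  31  31 671] [238.98956781 246.        ]
((239.01336669921875, 245.95494079589844), (29.68169593811035, 30.440391540527344), 34.65373611450195) [0.5763 0.1621 0.068 ]
```

View pics/ov.png

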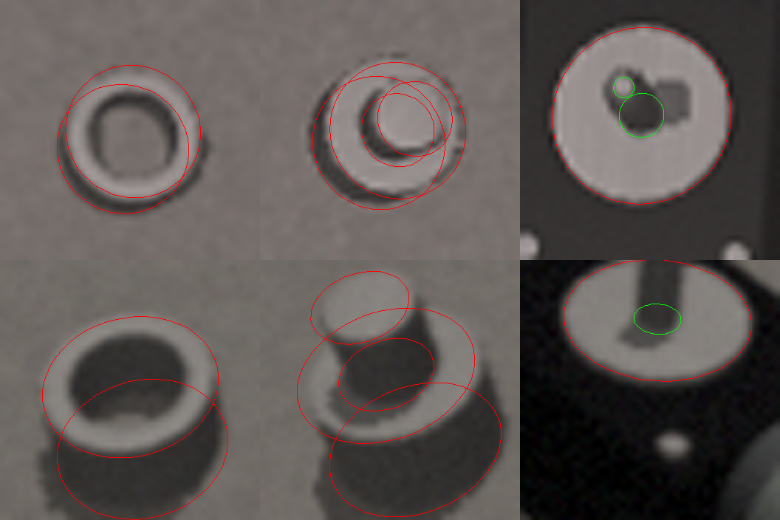

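The gear overlay is exact in both views, while the sleeve and cap outlines are off by 1–1.5 px in the top view. I'll refine those on their bright upper faces.

Run:
```python
from h import *
im={c:cv2.imread(f'pics/{c}0.png') for c in ['top','scene']}
e0={'sleeve':(.5992,-.1957,.034,.028),'cap_skirt':(.4703,-.2885,.04,.028),'cap_boss':(.4703,-.2885,.074,.015),'ring':(.4342,-.0616,.014,.028)}
for t,(x,y,z,q) in e0.items():
  for c in im:
    g=cv2.cvtColor(im[c],cv2.COLOR_BGR2GRAY).astype('float32')
    gx=cv2.GaussianBlur(g,(0,0),.7)
    # place a circle: maximise inside-outside contrast at rim
    best=[]
    for dx in np.arange(-.012,.0121,.001):
      for dy in np.arange(-.012,.0121,.001):
        def s(rr): 
            p=proj(c,circ(x+dx,y+dy,z,rr)).astype('float32');return cv2.remap(gx,p[:,:1],p[:,1:],1)[:,0]
        best.append((np.clip(s(q-.003)-s(q+.002),-40,40).mean(),x+dx,y+dy))
    best.sort(reverse=True);b=np.array(best[:6]);print(t,c,b[0].round(4),b[:,1:].mean(0).round(4))
```

```text
sleeve top [31.4769  0.5962 -0.1957] [ 0.597  -0.1955]Traceback (most recent call last):
  File "<stdin>", line 14, in <module>
  File "<stdin>", line 13, in s
  File "h.py", line 11, in proj
    c=get_calibration(cam);T=np.linalg.inv(np.array(c['T']));K=np.array([[c['fx'],0,c['cx']],[0,c['fy'],c['cy']],[0,0,1.]])
ValueError: time passes only in moves, steps and waits
```

```bash
python3 - <<'E'
s=open('h.py').read().replace("from scipy.spatial","import functools\nget_calibration=functools.lru_cache(get_calibration)\nfrom scipy.spatial",1);open('h.py','w').write(s)
E
cat > ref.py <<'E'
from h import *
def refine(im,items,w=.012):
  for t,(x,y,z,q) in items.items():
   for c in im:
    gx=cv2.GaussianBlur(cv2.cvtColor(im[c],cv2.COLOR_BGR2GRAY).astype('float32'),(0,0),.7)
    best=[]
    for dx in np.arange(-w,w+1e-4,.001):
      for dy in np.arange(-w,w+1e-4,.001):
        def s(rr):
            p=proj(c,circ(x+dx,y+dy,z,rr)).astype('float32');return cv2.remap(gx,p[:,:1],p[:,1:],1)[:,0]
        best.append((np.clip(s(q-.003)-s(q+.002),-40,40).mean(),x+dx,y+dy))
    best.sort(reverse=True);b=np.array(best[:6]);print(t,c,b[0].round(4),b[:,1:].mean(0).round(4))
E
python3 - <<'E'
from ref import *
refine({c:cv2.imread(f'pics/{c}0.png') for c in ['top','scene']},{'sleeve':(.5992,-.1957,.034,.028),'cap_skirt':(.4703,-.2885,.04,.028),'cap_boss':(.4703,-.2885,.074,.015),'seat':(.5763,.1621,.068,.036)})
print(r.get_state()['clock'])
E
```

```text
sleeve top [31.4769  0.5962 -0.1957] [ 0.597  -0.1955]
sleeve scene [26.9128  0.5972 -0.1957] [ 0.5972 -0.1952]
cap_skirt top [28.6979  0.4713 -0.2855] [ 0.472  -0.2858]
cap_skirt scene [18.172   0.4713 -0.2865] [ 0.4713 -0.286 ]
cap_boss top [19.8379  0.4743 -0.2885] [ 0.474  -0.2877]
cap_boss scene [24.1422  0.4713 -0.2855] [ 0.4715 -0.2857]
seat top [40.      0.5793  0.1631] [0.5786 0.1626]
seat scene [37.1791  0.5753  0.1631] [0.5751 0.1631]
0.8
```

```bash
cat > go.py <<'E'
import sys;from h import *
def go(x,y,z,az):
    s=r.get_state();M=R.from_quat(s['eef_rot']);d=M.inv().apply(np.array([x,y,z])-s['tool_pos'])
    a=np.deg2rad(az);Z=np.array([np.cos(a),np.sin(a),0]);Y=np.array([0,0,-1.]);T=R.from_matrix(np.c_[np.cross(Y,Z),Y,Z])
    w=(M.inv()*T).as_rotvec()/np.pi
    print('t',round(s['clock'],2),'pos',np.round(s['tool_pos'],4),'op',round(s['opening'],3),'F',np.round(s['contact_force'],1),'q',np.round(s['q'],2));print('shift',d.round(4),'turn',w.round(4),'rows>=',round(np.linalg.norm(d)/.0417,1),round(np.linalg.norm(w)*180/7.16,1))
if __name__=='__main__': go(*map(float,sys.argv[1:]))
E
python3 -m handwheel '[[[0.03,0,-0.027,0,0.02,0],[0.06,0,-0.054,0,0.045,0],[0.09,0.0,-0.081,0,0.07,0],[0.12,0,-0.108,0,0.09,0],[0.15,0,-0.135,0,0.115,0],[0.18,0,-0.16,0,0.135,0],[0.21,0,-0.187,0,0.16,0],[0.24,0,-0.213,0,0.18,0],[0.265,0,-0.235,0,0.2,0],[0.285,0,-0.255,0,0.215,0],[0.3,0,-0.265,0,0.225,0],[0.31,0,-0.27,0,0.228,0]]]' 1 30; python3 go.py .597 -.195 .15 -18
```

```text
clock: 1.8
tool_pos: [0.4351, 0.1804, 0.2389]
eef_rot: [0.589, -0.392, 0.392, -0.588]
contact_force: [0.4, 0.3, 0.2]
opening: 1.003
t 1.8 pos [0.4351 0.1804 0.2389] op 1.003 F [0.4 0.3 0.2] q [-0.47  0.49 -0.04  2.02  0.03  0.63 -0.13]
shift [0.4087 0.0894 0.0047] turn [-1.00e-04  2.26e-01  4.00e-04] rows>= 10.0 5.7
```

```bash
python3 -m handwheel '[[[0.035,0,0,0,0.02,0],[0.075,0,0,0,0.04,0],[0.115,0.01,0,0,0.065,0],[0.155,0.02,0.001,0,0.09,0],[0.195,0.03,0.002,0,0.115,0],[0.235,0.04,0.003,0,0.14,0],[0.275,0.055,0.003,0,0.16,0],[0.31,0.065,0.004,0,0.18,0],[0.345,0.075,0.004,0,0.2,0],[0.375,0.085,0.005,0,0.215,0],[0.397,0.089,0.005,0,0.222,0],[0.409,0.089,0.005,0,0.226,0]]]'; python3 -m handwheel '[[[0,0,0,0,0,0]]]' >/dev/null;python3 go.py .597 -.195 .007 -18
```

```text
clock: 2.8
tool_pos: [0.599, -0.1941, 0.1484]
eef_rot: [0.417, -0.571, 0.572, -0.416]
contact_force: [-0.1, 0.2, 0.2]
opening: 1.0
t 2.88 pos [ 0.5993 -0.194   0.1495] op 0.996 F [ 0.3 -0.5 -0. ] q [ 0.19  0.81  0.1   1.64 -0.11  0.7   0.02]
shift [ 0.0015  0.1425 -0.0021] turn [-0.0005  0.0007  0.0004] rows>= 3.4 0.0
```

```bash
python3 -m handwheel '[[[0,0.02,-0.001,0,0,0],[0.001,0.045,-0.002,0,0,0],[0.001,0.07,-0.002,0,0,0],[0.001,0.095,-0.002,0,0,0],[0.001,0.115,-0.002,0,0,0],[0.001,0.13,-0.002,0,0,0],[0.001,0.138,-0.002,0,0,0],[0.001,0.142,-0.002,0,0,0],[0.001,0.142,-0.002,0,0,0]]]'
python3 go.py .597 -.195 .007 -18
python3 -m handwheel '[[[0,0,0,0,0,0],[0,0,0,0,0,0],[0,0,0,0,0,0],[0,0,0,0,0,0],[0,0,0,0,0,0],[0,0,0,0,0,0],[0,0,0,0,0,0],[0,0,0,0,0,0],[0,0,0,0,0,0]]]' -1 25;python3 go.py .597 -.195 .007 -18
```

```text
clock: 3.63
tool_pos: [0.5963, -0.1909, 0.0077]
eef_rot: [-0.417, 0.571, -0.571, 0.417]
contact_force: [-0.2, 0.4, 0.6]
opening: 1.002
t 3.63 pos [ 0.5963 -0.1909  0.0077] op 1.002 F [-0.2  0.4  0.6] q [ 0.2   1.01  0.06  1.69 -0.12  0.44  0.04]
shift [0.0037 0.0007 0.0019] turn [ 0.0001  0.0019 -0.0002] rows>= 0.1 0.0
clock: 4.38
tool_pos: [0.5972, -0.1921, 0.0083]
eef_rot: [0.417, -0.57, 0.572, -0.417]
contact_force: [1.7, 0.1, 5.0]
opening: 0.632
t 4.38 pos [ 0.5972 -0.1921  0.0083] op 0.632 F [1.7 0.1 5. ] q [ 0.2   1.01  0.06  1.69 -0.12  0.44  0.04]
shift [0.0028 0.0013 0.0007] turn [-0.0007  0.0015 -0.    ] rows>= 0.1 0.0
```

```bash
python3 -m handwheel '[[[0,-0.01,0,0,0,0],[0,-0.03,0,0,0,0],[0,-0.055,0,0,0,0],[0,-0.08,0,0,0,0],[0,-0.105,0,0,0,0],[0,-0.13,0,0,0,0],[0,-0.155,0,0,0,0],[0,-0.175,0,0,0,0],[0,-0.187,0,0,0,0],[0,-0.193,0,0,0,0],[0,-0.193,0,0,0,0]]]';python3 go.py .577 .1625 .2 16
```

```text
clock: 5.3
tool_pos: [0.5958, -0.1917, 0.2015]
eef_rot: [-0.417, 0.571, -0.571, 0.417]
contact_force: [-0.4, 0.2, -3.5]
opening: 0.63
t 5.3 pos [ 0.5958 -0.1917  0.2015] op 0.63 F [-0.4  0.2 -3.5] q [ 0.18  0.73  0.11  1.61 -0.1   0.8   0.02]
shift [-0.3317  0.0016 -0.1257] turn [-0.     -0.1873 -0.    ] rows>= 8.5 4.7
```

```bash
python3 -m handwheel '[[[-0.015,0,-0.006,0,-0.008,0],[-0.04,0,-0.015,0,-0.02,0],[-0.07,0,-0.026,0,-0.04,0],[-0.1,0,-0.038,0,-0.06,0],[-0.135,0,-0.051,0,-0.08,0],[-0.17,0,-0.064,0,-0.1,0],[-0.205,0,-0.078,0,-0.12,0],[-0.24,0,-0.091,0,-0.14,0],[-0.275,0,-0.104,0,-0.16,0],[-0.305,0,-0.116,0,-0.175,0],[-0.323,0,-0.122,0,-0.183,0],[-0.332,0,-0.126,0,-0.187,0]]]'; python3 -m handwheel '[[[0,0,0,0,0,0],[0,0,0,0,0,0]]]' >/dev/null;python3 - <<'E'
from ref import *
import go
im={c:snapshot(c) for c in ['top','scene']}
go.go(.577,.1625,.2,16)
for c in im: save(im[c],c+'1.png')
def crop(c):
    u,v=np.round(proj(c,[.577,.1625,.17])[0]).astype(int);return cv2.resize(im[c][v-50:v+50,u-60:u+60],(480,400),interpolation=2)
save(np.hstack([crop('top'),crop('scene')])[:, :800],'held.png')
E
```

```text
clock: 6.3
tool_pos: [0.5747, 0.1684, 0.1991]
eef_rot: [0.566, -0.425, 0.422, -0.566]
contact_force: [-0.0, 0.5, -3.0]
opening: 0.635
t 6.57 pos [0.5771 0.1599 0.2003] op 0.631 F [-0.1 -0.8 -2.7] q [-0.35  0.7  -0.    1.69  0.    0.75 -0.08]
shift [-0.0026  0.0003  0.0006] turn [ 0.0005 -0.0015  0.0007] rows>= 0.1 0.0
```

View pics/held.png

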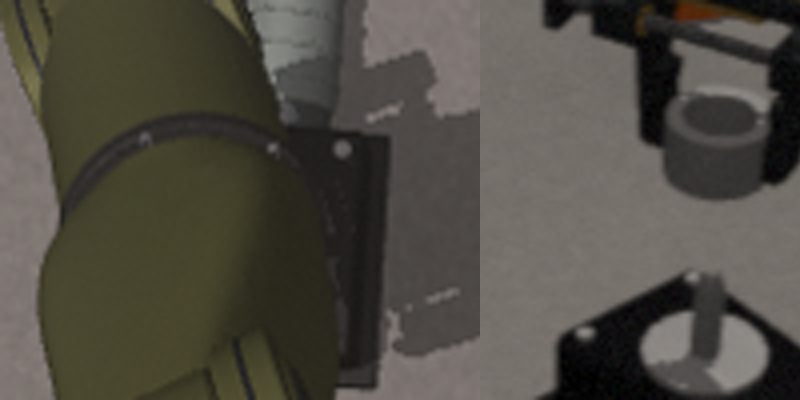

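The sleeve is held level above the shaft. In the right half its left/right edges are at x≈663/770 and its bottom at y≈199. I'll compare these with the projected model.

Run:
```python
from h import *
u,v=np.round(proj('scene',[.577,.1625,.17])[0]).astype(int)
obs=np.array([(663-480)/4+u-60,(770-480)/4+u-60,199/4+v-50])-.4
def f(p):
    b=bb('scene',circ(p[0],p[1],.1925,.028)); return np.array([b[0],b[2],b[3]])-obs
s=least_squares(f,[.577,.1625]);print(s.x,s.fun)
```

```text
[0.57473202 0.15976002] [-0.16225111  0.16214505 -0.01160428]
```

```bash
python3 -m handwheel '[[[-0.003,0,0.001,0,0,0],[-0.003,0.015,0.001,0,0,0],[-0.003,0.03,0.001,0,0,0],[-0.003,0.045,0.001,0,0,0],[-0.003,0.06,0.001,0,0,0],[-0.003,0.075,0.001,0,0,0],[-0.003,0.088,0.001,0,0,0],[-0.003,0.1,0.001,0,0,0],[-0.003,0.108,0.001,0,0,0],[-0.003,0.114,0.001,0,0,0],[-0.003,0.117,0.001,0,0,0],[-0.003,0.118,0.001,0,0,0]]]'
python3 -m handwheel '[[[0,0.001,0,0,0,0],[0,0.002,0,0,0,0],[0,0.003,0,0,0,0],[0,0.004,0,0,0,0]]]'
python3 go.py .577 .1625 .0757 16
```

```text
clock: 7.57
tool_pos: [0.5774, 0.1658, 0.0825]
eef_rot: [0.564, -0.426, 0.426, -0.564]
contact_force: [0.9, -0.8, -3.1]
opening: 0.631
clock: 7.9
tool_pos: [0.5776, 0.1661, 0.0791]
eef_rot: [-0.564, 0.426, -0.426, 0.565]
contact_force: [0.3, 0.0, -3.1]
opening: 0.631
t 7.9 pos [0.5776 0.1661 0.0791] op 0.631 F [ 0.3  0.  -3.1] q [-0.35  0.88 -0.01  1.76  0.01  0.5  -0.09]
shift [ 0.0033  0.0034 -0.0016] turn [-0.0003 -0.0003 -0.    ] rows>= 0.1 0.0
```

```bash
python3 -m handwheel '[[[0,0.001,0,0,0,0],[0,0.002,0,0,0,0],[0,0.0025,0,0,0,0],[0,0.003,0,0,0,0],[0,0.003,0,0,0,0]]]'
python3 -m handwheel '[[[0,0.0005,0,0,0,0],[0,0.001,0,0,0,0],[0,0.001,0,0,0,0]]]'
```

```text
clock: 8.32
tool_pos: [0.5774, 0.166, 0.0763]
eef_rot: [-0.564, 0.426, -0.426, 0.565]
contact_force: [-1.7, -0.6, 3.9]
opening: 0.633
clock: 8.57
tool_pos: [0.5774, 0.166, 0.0763]
eef_rot: [-0.564, 0.426, -0.426, 0.565]
contact_force: [-4.3, -1.2, 12.2]
opening: 0.635
```

```bash
python3 -m handwheel '[[[0,-0.0006,0,0,0,0],[0,-0.0008,0,0,0,0]]]' - 10
python3 -m handwheel '[[[0,0,0,0,0,0],[0,0,0,0,0,0],[0,0,0,0,0,0],[0,0,0,0,0,0],[0,0,0,0,0,0],[0,0,0,0,0,0]]]' 0.6
python3 -m handwheel '[[[0,-0.004,0,0,0,0],[0,-0.012,0,0,0,0],[0,-0.025,0,0,0,0],[0,-0.045,0,0,0,0],[0,-0.07,0,0,0,0],[0,-0.095,0,0,0,0],[0,-0.12,0,0,0,0],[0,-0.14,0,0,0,0],[0,-0.15,0,0,0,0],[0,-0.15,0,0,0,0]]]' 0.8
python3 go.py .4715 -.286 .225 -31.2
```

```text
clock: 8.73
tool_pos: [0.5773, 0.1659, 0.0762]
eef_rot: [-0.564, 0.426, -0.426, 0.565]
contact_force: [-2.0, -1.0, 5.6]
opening: 0.636
clock: 9.23
tool_pos: [0.5774, 0.166, 0.0753]
eef_rot: [-0.564, 0.426, -0.426, 0.565]
contact_force: [0.4, -0.3, 0.9]
opening: 0.801
clock: 10.07
tool_pos: [0.5788, 0.1664, 0.2284]
eef_rot: [-0.563, 0.425, -0.427, 0.566]
contact_force: [-0.4, -0.1, 0.1]
opening: 0.897
t 10.07 pos [0.5788 0.1664 0.2284] op 0.897 F [-0.4 -0.1  0.1] q [-0.36  0.66 -0.    1.66  0.    0.81 -0.08]
shift [ 0.4056  0.002  -0.2274] turn [-0.0016  0.2618 -0.0008] rows>= 11.1 6.6
```

Move to above the cap, then measure the seated sleeve with the arm out of the way.

```bash
python3 -m handwheel '[[[0.03,0,-0.017,0,0.02,0],[0.065,0,-0.036,0,0.042,0],[0.105,0,-0.059,0,0.068,0],[0.145,0,-0.081,0,0.094,0],[0.185,0,-0.104,0,0.12,0],[0.225,0,-0.126,0,0.145,0],[0.265,0,-0.148,0,0.17,0],[0.3,0,-0.168,0,0.194,0],[0.335,0,-0.188,0,0.217,0],[0.37,0,-0.207,0,0.238,0],[0.395,0,-0.221,0,0.255,0],[0.406,0,-0.227,0,0.262,0]]]'; python3 -m handwheel '[[[0,0,0,0,0,0],[0,0,0,0,0,0]]]' >/dev/null
python3 - <<'E'
from ref import *
import go
im={c:snapshot(c)[:,:,::-1].copy() for c in ['top','scene']}
go.go(.4715,-.286,.044,-31.2)
refine(im,{'sleeve_on':(.577,.1625,.102,.028)})
def crop(c):
    u,v=np.round(proj(c,[.577,.1625,.1])[0]).astype(int);return cv2.resize(im[c][v-30:v+30,u-30:u+30],(400,400),interpolation=2)
def crop2(c):
    u,v=np.round(proj(c,[.4715,-.286,.1])[0]).astype(int);return cv2.resize(im[c][v-50:v+50,u-60:u+60],(400,333),interpolation=2)[:200]
cv2.imwrite('pics/on.png',np.vstack([np.hstack([crop(c) for c in im]),np.hstack([crop2(c) for c in im])]))
E
```

```text
clock: 11.07
tool_pos: [0.4669, -0.2937, 0.2246]
eef_rot: [0.345, -0.617, 0.619, -0.342]
contact_force: [-0.2, -1.3, 0.6]
opening: 0.901
t 11.33 pos [ 0.4709 -0.2844  0.2246] op 0.898 F [0.3 0.5 0.9] q [ 0.36  0.61  0.16  1.82 -0.15  0.72  0.06]
shift [0.0013 0.1806 0.0017] turn [ 0.0007  0.0008 -0.0005] rows>= 4.3 0.0
sleeve_on top [36.6578  0.58    0.1635] [0.5792 0.1633]
sleeve_on scene [26.4156  0.577   0.1625] [0.5772 0.1623]
```

View pics/on.png

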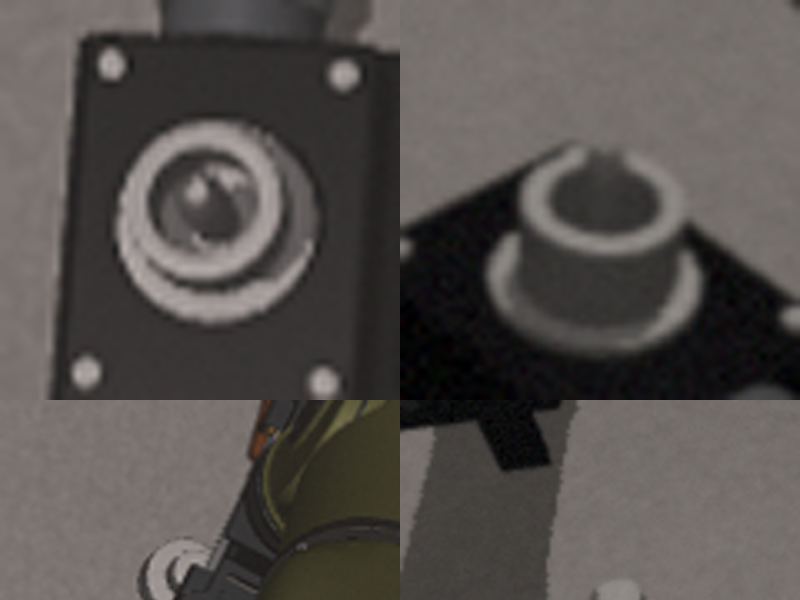

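The sleeve sits flat and centred on the seat: its upper rim is at (580,200) in the scene half and the shaft stands inside it. Now for the cap.

```bash
python3 -m handwheel '[[[0.001,0.02,0.001,0,0,0],[0.001,0.05,0.002,0,0,0],[0.001,0.08,0.002,0,0,0],[0.001,0.11,0.002,0,0,0],[0.001,0.135,0.002,0,0,0],[0.001,0.155,0.002,0,0,0],[0.001,0.168,0.002,0,0,0],[0.001,0.176,0.002,0,0,0],[0.001,0.179,0.002,0,0,0],[0.001,0.179,0.002,0,0,0],[0.001,0.179,0.002,0,0,0]]]'
python3 go.py .4715 -.286 .045 -31.2
```

```text
clock: 12.25
tool_pos: [0.4725, -0.2882, 0.0471]
eef_rot: [0.347, -0.616, 0.616, -0.348]
contact_force: [-0.2, -0.1, 0.4]
opening: 0.902
t 12.25 pos [ 0.4725 -0.2882  0.0471] op 0.902 F [-0.2 -0.1  0.4] q [ 0.42  0.9   0.08  1.92 -0.19  0.33  0.11]
shift [-0.0014  0.0021 -0.002 ] turn [-0.0003  0.0002 -0.0001] rows>= 0.1 0.0
```

```bash
python3 -m handwheel '[[[0,0.001,-0.001,0,0,0],[-0.001,0.002,-0.002,0,0,0],[-0.001,0.002,-0.002,0,0,0]]]'
python3 -m handwheel '[[[0,0,0,0,0,0],[0,0,0,0,0,0],[0,0,0,0,0,0],[0,0,0,0,0,0],[0,0,0,0,0,0],[0,0,0,0,0,0],[0,0,0,0,0,0],[0,0,0,0,0,0],[0,0,0,0,0,0],[0,0,0,0,0,0],[0,0,0,0,0,0]]]' -1 35
python3 go.py .4715 -.286 .045 -31.2
```

```text
clock: 12.5
tool_pos: [0.4707, -0.2865, 0.045]
eef_rot: [0.347, -0.616, 0.616, -0.347]
contact_force: [0.1, -0.6, -0.0]
opening: 0.9
clock: 13.42
tool_pos: [0.4708, -0.2869, 0.0445]
eef_rot: [0.347, -0.616, 0.616, -0.347]
contact_force: [0.0, 0.1, -0.9]
opening: 0.333
t 13.42 pos [ 0.4708 -0.2869  0.0445] op 0.333 F [ 0.   0.1 -0.9] q [ 0.42  0.9   0.08  1.93 -0.2   0.32  0.11]
shift [-0.0011 -0.0005  0.0002] turn [-0.0001 -0.0001 -0.    ] rows>= 0.0 0.0
```

```bash
python3 -m handwheel '[[[0,-0.008,0,0,0,0],[0,-0.025,0,0,0,0],[0,-0.05,0,0,0,0],[0,-0.075,0,0,0,0],[0,-0.1,0,0,0,0],[0,-0.125,0,0,0,0],[0,-0.15,0,0,0,0],[0,-0.17,0,0,0,0],[0,-0.183,0,0,0,0],[0,-0.19,0,0,0,0],[0,-0.19,0,0,0,0]]]';python3 go.py .578 .163 .235 15.8
```

```text
clock: 14.33
tool_pos: [0.4709, -0.2869, 0.236]
eef_rot: [0.347, -0.615, 0.617, -0.347]
contact_force: [-0.4, -1.3, -2.3]
opening: 0.333
t 14.33 pos [ 0.4709 -0.2869  0.236 ] op 0.333 F [-0.4 -1.3 -2.3] q [ 0.36  0.6   0.18  1.81 -0.15  0.75  0.06]
shift [-0.4403  0.0008 -0.1416] turn [-7.000e-04 -2.612e-01  2.000e-04] rows>= 11.1 6.6
```

```bash
python3 -m handwheel '[[[-0.015,0,-0.005,0,-0.009,0],[-0.04,0,-0.013,0,-0.024,0],[-0.07,0,-0.022,0,-0.042,0],[-0.105,0,-0.034,0,-0.062,0],[-0.14,0,-0.045,0,-0.083,0],[-0.175,0,-0.056,0,-0.104,0],[-0.21,0,-0.067,0,-0.125,0],[-0.245,0,-0.079,0,-0.145,0],[-0.28,0,-0.09,0,-0.166,0],[-0.315,0,-0.101,0,-0.187,0],[-0.345,0,-0.111,0,-0.205,0],[-0.37,0,-0.119,0,-0.22,0]]]'; python3 -m handwheel '[[[-0.025,0,-0.008,0,-0.014,0],[-0.045,0,-0.014,0,-0.026,0],[-0.06,0,-0.019,0,-0.036,0],[-0.068,0,-0.022,0,-0.04,0],[-0.07,0,-0.0226,0,-0.041,0],[-0.07,0,-0.0226,0,-0.041,0],[-0.07,0,-0.0226,0,-0.041,0]]]'
python3 - <<'E'
from ref import *
import go
im={'scene':snapshot('scene')[:,:,::-1].copy()}
go.go(.578,.163,.235,15.8)
c='scene';u,v=np.round(proj(c,[.578,.163,.17])[0]).astype(int);print(u,v)
o=cv2.resize(im[c][v-50:v+50,u-60:u+60],(720,600),interpolation=2)
# overlay: cap model at target, bottom z .1905
for z,q in mods['cap']: cv2.polylines(o,[np.round((proj(c,circ(.578,.163,.1905+z,q))-[u-60,v-50]+.5)*6).astype(int)],True,(0,0,255),1)
cv2.polylines(o,[np.round((proj(c,circ(.578,.163,.102,.028))-[u-60,v-50]+.5)*6).astype(int)],True,(0,255,0),1)
cv2.imwrite('pics/cap_held.png',o)
E
```

```text
clock: 15.33
tool_pos: [0.5591, 0.0959, 0.2329]
eef_rot: [0.537, -0.461, 0.459, -0.537]
contact_force: [0.8, -0.1, -1.7]
opening: 0.331
clock: 15.92
tool_pos: [0.5285, 0.1557, 0.2344]
eef_rot: [0.564, -0.427, 0.428, -0.563]
contact_force: [-0.6, -0.2, -2.8]
opening: 0.326
t 15.97 pos [0.5287 0.1555 0.2345] op 0.332 F [ 0.3  0.9 -1.9] q [-0.37  0.59 -0.    1.8   0.    0.75 -0.1 ]
shift [ 0.0061 -0.0005  0.0495] turn [-0.0001 -0.0011  0.0004] rows>= 1.2 0.0
370 166
```

View pics/cap_held.png

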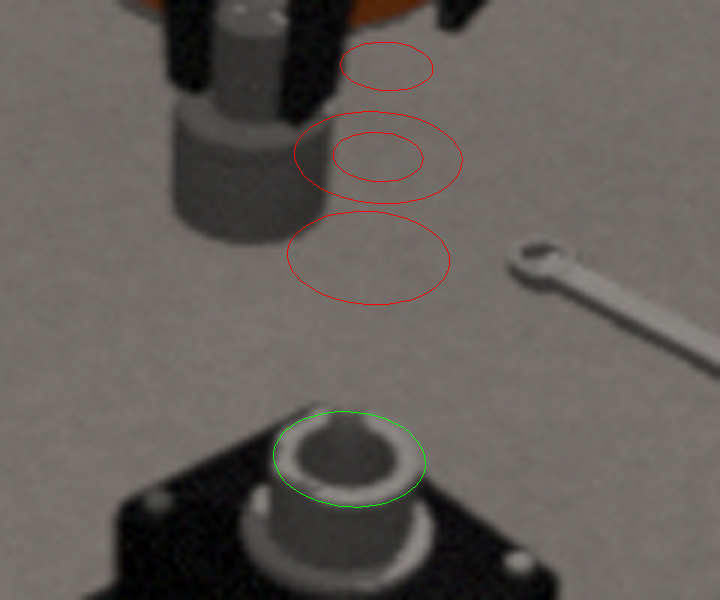

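The cap is held upright. My second call was expressed in the turned tool frame, so it stands 50 mm short in x, still clear above everything. I'll correct by the computed shift.

```bash
python3 -m handwheel '[[[0.001,0,0.008,0,0,0],[0.003,0,0.02,0,0,0],[0.004,0,0.032,0,0,0],[0.005,0,0.042,0,0,0],[0.006,0,0.0475,0,0,0],[0.006,0,0.0495,0,0,0],[0.006,0,0.0495,0,0,0],[0.006,0,0.0495,0,0,0],[0.006,0,0.0495,0,0,0]]]'
python3 - <<'E'
from ref import *
import go
im={'scene':snapshot('scene')[:,:,::-1].copy()}
go.go(.578,.163,.235,15.8)
c='scene';u,v=370,166
o=cv2.resize(im[c][v-50:v+50,u-60:u+60],(720,600),interpolation=2)
for z,q in mods['cap']: cv2.polylines(o,[np.round((proj(c,circ(.578,.163,.1905+z,q))-[u-60,v-50]+.5)*6).astype(int)],True,(0,0,255),1)
cv2.imwrite('pics/cap_held2.png',o)
E
```

```text
clock: 16.72
tool_pos: [0.5767, 0.1648, 0.2345]
eef_rot: [0.564, -0.427, 0.427, -0.564]
contact_force: [0.1, 0.5, -1.5]
opening: 0.332
t 16.77 pos [0.5768 0.1648 0.2345] op 0.332 F [ 0.3 -1.1 -1.5] q [-0.35  0.66 -0.    1.65  0.    0.83 -0.08]
shift [ 0.0021 -0.0005  0.0007] turn [ 0.0002 -0.0002 -0.    ] rows>= 0.1 0.0
```

View pics/cap_held2.png

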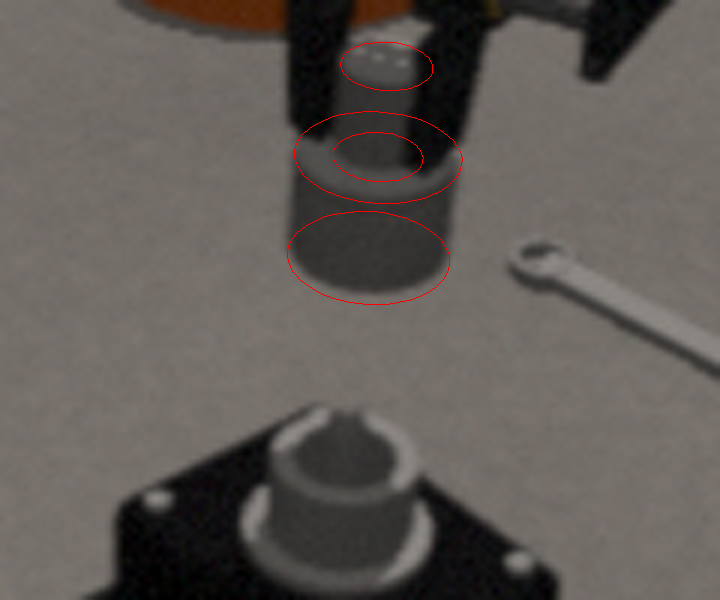

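```bash
python3 -m handwheel '[[[0.001,0,0.0005,0,0,0],[0.002,0.004,0.001,0,0,0],[0.002,0.014,0.001,0,0,0],[0.002,0.026,0.001,0,0,0],[0.002,0.038,0.001,0,0,0],[0.002,0.05,0.001,0,0,0],[0.002,0.06,0.001,0,0,0],[0.002,0.069,0.001,0,0,0],[0.002,0.075,0.001,0,0,0],[0.002,0.079,0.001,0,0,0],[0.002,0.081,0.001,0,0,0],[0.002,0.081,0.001,0,0,0]]]'
python3 -m handwheel '[[[0,0.001,0,0,0,0],[0,0.002,0,0,0,0],[0,0.003,0,0,0,0],[0,0.003,0,0,0,0]]]'
python3 go.py .578 .163 .1465 15.8
```

```text
clock: 17.77
tool_pos: [0.5788, 0.1633, 0.1533]
eef_rot: [0.564, -0.427, 0.427, -0.564]
contact_force: [-0.0, 0.4, -2.4]
opening: 0.33
clock: 18.1
tool_pos: [0.5789, 0.1634, 0.1506]
eef_rot: [-0.564, 0.427, -0.427, 0.564]
contact_force: [0.4, 0.9, -1.7]
opening: 0.336
t 18.1 pos [0.5789 0.1634 0.1506] op 0.336 F [ 0.4  0.9 -1.7] q [-0.35  0.77 -0.01  1.73  0.01  0.65 -0.08]
shift [ 0.0001  0.0041 -0.0009] turn [-0.0001 -0.0002 -0.    ] rows>= 0.1 0.0
```

```bash
python3 -m handwheel '[[[0,0.001,0,0,0,0],[0,0.002,0,0,0,0],[0,0.003,0,0,0,0],[0,0.0035,0,0,0,0],[0,0.0035,0,0,0,0]]]'
python3 -m handwheel '[[[0,0.0004,0,0,0,0],[0,0.0008,0,0,0,0],[0,0.0008,0,0,0,0]]]'
```

```text
clock: 18.52
tool_pos: [0.5787, 0.1633, 0.1469]
eef_rot: [0.564, -0.427, 0.427, -0.564]
contact_force: [-0.5, 0.0, -2.8]
opening: 0.331
clock: 18.77
tool_pos: [0.5789, 0.1633, 0.1465]
eef_rot: [-0.564, 0.427, -0.427, 0.564]
contact_force: [-0.1, -0.0, 0.4]
opening: 0.332
```

Contact is beginning at the expected height. I'll go a touch further, then release.

```bash
python3 -m handwheel '[[[0,0.0004,0,0,0,0],[0,0.0006,0,0,0,0],[0,0.0006,0,0,0,0]]]'
python3 -m handwheel '[[[0,0,0,0,0,0],[0,0,0,0,0,0]]]' - 10
python3 -m handwheel '[[[0,0,0,0,0,0],[0,0,0,0,0,0],[0,0,0,0,0,0],[0,0,0,0,0,0],[0,0,0,0,0,0],[0,0,0,0,0,0],[0,0,0,0,0,0]]]' 0.5
python3 -m handwheel '[[[0,-0.005,0,0,0,0],[0,-0.015,0,0,0,0],[0,-0.03,0,0,0,0],[0,-0.05,0,0,0,0],[0,-0.075,0,0,0,0],[0,-0.1,0,0,0,0],[0,-0.12,0,0,0,0],[0,-0.13,0,0,0,0],[0,-0.13,0,0,0,0]]]'
python3 go.py .45 -.05 .276 15.8
```

```text
clock: 19.02
tool_pos: [0.5791, 0.1634, 0.1464]
eef_rot: [-0.564, 0.427, -0.427, 0.564]
contact_force: [-0.2, -1.4, 5.1]
opening: 0.329
clock: 19.18
tool_pos: [0.5791, 0.1634, 0.1462]
eef_rot: [-0.564, 0.427, -0.427, 0.564]
contact_force: [-1.9, 0.3, 5.8]
opening: 0.336
clock: 19.77
tool_pos: [0.5788, 0.1633, 0.1455]
eef_rot: [-0.564, 0.427, -0.427, 0.564]
contact_force: [-0.7, -0.7, -0.1]
opening: 0.754
clock: 20.52
tool_pos: [0.5803, 0.1637, 0.2787]
eef_rot: [-0.562, 0.426, -0.428, 0.566]
contact_force: [0.1, 0.3, -0.3]
opening: 0.749
t 20.52 pos [0.5803 0.1637 0.2787] op 0.749 F [ 0.1  0.3 -0.3] q [-0.35  0.61  0.    1.6  -0.    0.93 -0.08]
shift [ 0.1703  0.0016 -0.1834] turn [-0.0019 -0.0003 -0.0001] rows>= 6.0 0.0
```

```bash
python3 -m handwheel '[[[0.015,0,-0.016,0,0,0],[0.04,0,-0.043,0,0,0],[0.065,0,-0.07,0,0,0],[0.09,0,-0.097,0,0,0],[0.115,0,-0.124,0,0,0],[0.14,0,-0.15,0,0,0],[0.16,0,-0.172,0,0,0],[0.17,0,-0.183,0,0,0],[0.17,0,-0.183,0,0,0],[0.17,0,-0.183,0,0,0]]]'
python3 - <<'E'
from ref import *
im={c:snapshot(c)[:,:,::-1].copy() for c in ['top','scene']}
refine(im,{'skirt':(.578,.163,.142,.028),'boss':(.578,.163,.176,.015)})
def crop(c):
    u,v=np.round(proj(c,[.578,.163,.12])[0]).astype(int);return cv2.resize(im[c][v-30:v+30,u-30:u+30],(400,400),interpolation=2)
o=np.vstack([np.hstack([crop(c) for c in im]),np.hstack([cv2.resize(im[c],(400,200)) for c in im])])
cv2.imwrite('pics/final.png',o)
for c in im:
  for t in ['tin','low_ring','wrench','trier']: print(c,t,[(np.round(b['bbox']).tolist(),round(b['confidence'],2)) for b in boxes_of(t,c)[:1]])
E
```

```text
clock: 21.35
tool_pos: [0.4484, -0.0502, 0.2751]
eef_rot: [0.564, -0.428, 0.427, -0.563]
contact_force: [0.7, -0.1, 0.6]
opening: 0.747
skirt top [39.4238  0.58    0.164 ] [0.5797 0.1642]
skirt scene [16.1313  0.578   0.164 ] [0.578  0.1635]
boss top [29.3921  0.581   0.166 ] [0.5807 0.1658]
boss scene [23.9406  0.577   0.165 ] [0.5768 0.165 ]
top tin [([335.0, 146.0, 364.0, 184.0], 0.75)]
top low_ring []
top wrench [([129.0, 233.0, 142.0, 306.0], 0.69)]
top trier [([212.0, 149.0, 270.0, 282.0], 0.75)]
scene tin [([322.0, 305.0, 366.0, 368.0], 0.83)]
scene low_ring [([240.0, 228.0, 263.0, 249.0], 0.76)]
scene wrench [([395.0, 158.0, 449.0, 187.0], 0.9)]
scene trier [([152.0, 347.0, 191.0, 480.0], 0.81)]
```

View pics/final.png

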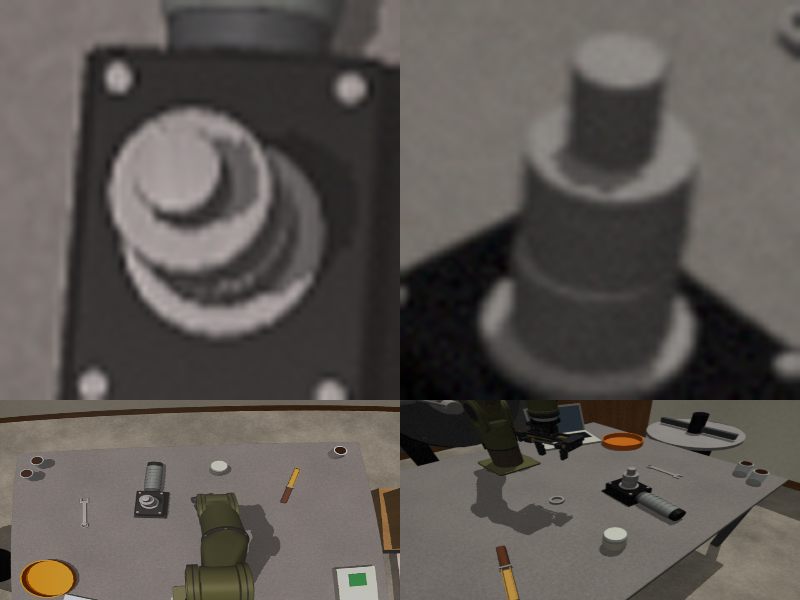

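The cap sits upright and flush on the sleeve, with the joint line at (600,290) in the scene half. The bystanders have not moved and the arm is clear, so I'm handing it in.

```bash
python3 -c "
from h import *
print(job.finish_job())"
```

```text
the job is handed in; nothing more can be done
None
```

I slid the tall sleeve over the shaft onto the seat, then set the cap over the shaft on top of it. I lowered both slowly until the force showed contact, about 12 N for the sleeve and 5 N for the cap. Then I released them and moved the arm clear. The clock read about 21–22 s when I handed in.

**Last checks:**
- **Sleeve:** measured before the cap went on, its upper rim was at (0.578, 0.163), z ≈ 0.102. That is centred on the seat to about 2 mm and fully down.
- **Cap:** it looks upright, with an even joint on the sleeve. Its skirt and boss fit the fully-home heights to within about 3 mm. The gripper also met contact at the height expected for fully home.
- **Bystanders:** the tin and wrench boxes match the start in both views, and the low ring and trier match in the scene view.

**What failed or disagreed:**
- In the last top view the arm hid the low ring, and the network wrongly reported the gear unit as the trier.
- The two cameras differ by 2–4 mm in x on the seat and the cap.
- One carrying move with the cap went about 50 mm off in x, because I wrote it in the wrong tool frame. It was high and clear of everything, and I corrected it before lowering.

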